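# Close the disc case with its four corner clips

### The job

Draw the lid out from under the low stand by its pull block, then take it by its handle and seat it fully home on the open case. Then snap the four clips flat down over its rim in opposite-corner order (any corner first, next the one diagonally opposite, then the other two), pressing gently, and leave the other things on the bench where they are.

Things in the scene. Friction and masses are not known exactly. Their poses are not given: they have to be found in the camera images.
- case: fixed open grey plastic case, 150 mm (its x) by 220 mm (y), 70 mm high, walls 6 mm; origin at the centre of its underside, z up. Four steel clips stand open outside its long (220 mm) sides, near the corners: hinge lines along y at x = +-83, z = 82 mm, clips centred at y = +-75 mm, each 46 mm long from its hinge, 50 mm wide (y), 5 mm thick; closed they point inward, level, 1.5 mm above the lid.
- lid: loose grey plastic lid, about 0.35 kg: plate 150 mm (its x) by 220 mm (y), 8 mm thick, on a plug 132 x 202 mm, 10 mm deep (lower half 120 x 190) that drops into the case's mouth (138 x 208). Origin at the centre of the plug's underside, z up. Starts on the bench under the stand, front (-x) edge some 30 mm out, handle covered. Seated: origin 60 mm above the case's, x along the case's x, either way round.
- lid_handle (a point): centre of the lid's bar handle, at (0, 0, 47) mm in the lid's frame: bar 70 mm long along the lid's x, 24 mm wide (y), 14 mm thick, its top 36 mm above the plate's top; free space between bar and plate except for two posts. The lid balances about this point within 4 mm.
- lid_tab (a point): centre of the lid's pull block, at (-98, 0, 21) mm in the lid's frame: 46 mm long (x), 36 mm wide (y), 22 mm high, from 10 to 32 mm above the bench while the lid lies there.
- stand: fixed low steel bridge: board 150 mm deep (its x, from x = 75 to 225), 280 mm wide (y, centred), underside 70 and top 80 mm above the bench, on a side wall at each end (253 mm clear between), open in front. Origin on the bench 75 mm in front of the board's front edge; -x points roughly to the robot, the bench there is free to draw the lid out. Two tubes up to 90 mm tall stand on it.
- clip_a (a joint): hinge of the steel clip at the case's +x +y corner (clip_c is diagonally across), rad: 0 = flat over the lid's rim (home), 1.57 = upright, up to 2.1 leaning outward. Rests open at about 1.65 to 1.87; from there to 0.6 it resists (about 5 N, 36 mm from the hinge); below 0.5 it snaps home and stays.
- clip_b (a joint): hinge of the steel clip at the case's -x +y corner (clip_d is diagonally across), rad: 0 = flat over the lid's rim (home), 1.57 = upright, up to 2.1 leaning outward. Rests open at about 1.65 to 1.87; from there to 0.6 it resists (about 5 N, 36 mm from the hinge); below 0.5 it snaps home and stays.
- clip_c (a joint): hinge of the steel clip at the case's -x -y corner (clip_a is diagonally across), rad: 0 = flat over the lid's rim (home), 1.57 = upright, up to 2.1 leaning outward. Rests open at about 1.65 to 1.87; from there to 0.6 it resists (about 5 N, 36 mm from the hinge); below 0.5 it snaps home and stays.
- clip_d (a joint): hinge of the steel clip at the case's +x -y corner (clip_b is diagonally across), rad: 0 = flat over the lid's rim (home), 1.57 = upright, up to 2.1 leaning outward. Rests open at about 1.65 to 1.87; from there to 0.6 it resists (about 5 N, 36 mm from the hinge); below 0.5 it snaps home and stays.
- clip_a_pad (a point): point to press on clip_a: on the face that is outward while open and upward when closed, 36 mm from the hinge, mid-width. Moves with the clip.
- clip_b_pad (a point): point to press on clip_b: on the face that is outward while open and upward when closed, 36 mm from the hinge, mid-width. Moves with the clip.
- clip_c_pad (a point): point to press on clip_c: on the face that is outward while open and upward when closed, 36 mm from the hinge, mid-width. Moves with the clip.
- clip_d_pad (a point): point to press on clip_d: on the face that is outward while open and upward when closed, 36 mm from the hinge, mid-width. Moves with the clip.
- tube_a: short steel tube offcut, 90 mm wide, 90 mm tall, standing on the stand's board; leave alone. Origin at the centre of its underside.
- tube_b: short aluminium tube offcut, 76 mm wide, 70 mm tall, standing on the stand's board; leave alone. Origin at the centre of its underside.
- tube_c: steel tube offcut, 84 mm wide, 110 mm tall, standing at the left of the bench; leave alone. Origin at the centre of its underside.
- caliper: steel caliper 220 mm long (its x), 9 mm thick, lying flat near the middle of the bench; leave alone. Origin at the centre of its beam's underside.
- angle: offcut of aluminium angle 160 mm long (its x), 40 mm high, lying at the side of the bench; leave alone. Origin at the centre of its underside.
- disc: loose grinding disc, 114 mm wide, 6 mm thick, lying at the side of the bench; leave alone. Origin at the centre of its underside.
- grinder: angle grinder about 200 mm long (its x), 55 mm high, at the right of the bench; leave alone. Origin on its underside near its middle.

How it is judged:
On the way, in this order (a step that is already met when the one before it is completed fails the run):
1. the lid is seated on the case with all four clips still open (x of lid in the frame of case between -0.006 and 0.006 m and y of lid in the frame of case between -0.006 and 0.006 m and z of lid in the frame of case between 0.055 and 0.0635 m and angle between the x axis of lid and the x axis of case, either way round below 0.06 rad and angle between the z axis of lid and the z axis of case, either way round below 0.05 rad and value of joint each of clip_a, clip_b, clip_c, clip_d above 0.9 rad), for 0.2 s.
2. two diagonally opposite clips are home, the other two still open (((value of joint each of clip_a, clip_c below 0.1 rad and value of joint each of clip_b, clip_d above 0.9 rad) or (value of joint each of clip_b, clip_d below 0.1 rad and value of joint each of clip_a, clip_c above 0.9 rad))), for 0.1 s.
3. all four clips are home (value of joint each of clip_a, clip_b, clip_c, clip_d below 0.1 rad), for 0.2 s.
At the end, for the whole second after the job is handed in: The lid is at rest, seated on the case (within 6 mm and 0.06 rad of square, either way round, down on the rim within 3.5 mm) and all four clips are flat over its rim (joint below 0.1 rad) (all of step 3 and x of lid in the frame of case between -0.006 and 0.006 m and y of lid in the frame of case between -0.006 and 0.006 m and z of lid in the frame of case between 0.055 and 0.0635 m and angle between the x axis of lid and the x axis of case, either way round below 0.06 rad and angle between the z axis of lid and the z axis of case, either way round below 0.05 rad and linear speed of lid below 0.02 m/s); the robot touches nothing.
It fails at once if the fingers press the case or its clips with more than 60 N (contact force between the fingers and case above 60 N).
It fails at once if a bystander is moved more than 40 mm (distance of any of tube_a, tube_b, tube_c, caliper, angle, disc, grinder from where it was at the start of the episode above 0.04 m).
It also fails if it takes over 72 s, if anything falls off the work surface, if the arm or the gripper's body presses on something with over 40 N, if the wrist force passes 120 N, or if a joint passes its speed limit or range.

### The arm

A 6-joint arm with a two-finger parallel gripper is mounted at the origin on the work surface. World frame = base frame: x ahead of the robot, y to its left, z up, the work surface at z = 0. Lengths are in m, angles in rad, forces in N, time in s.
With the tool pointing down it reaches from about 0.3 to 0.85 m from the base axis. Payload 5.4 kg.
Tool frame: the origin (TCP) lies on the centre line of the jaws, within the pads' length; the fingertips stand 19 mm ahead of it and the grasp point (between the pads) is the TCP; z points along the fingers, y is the line along which they close (so a half turn about z gives the same grasp; the last joint's range is limited). The gripper opens to 85 mm and grips with 20 to 120 N. Pads are 22 mm wide; open, the fingers measure 114 mm over their backs; the gripper's body (76 mm by 85 mm) begins 54 mm behind the grasp point. The pads swing forward as they close: fully open they stand 13 mm farther back than shut.
Start: joints at [1.017, 0.158, 1.597, -0, 1.386, -0.21], TCP at [0.194, 0.541, 0.25] pointing down, gripper open.
Joint ranges: [-2.91, 2.91], [-0.94, 2.29], [0.18, 2.7], [-1.29, 4.43], [0.17, 2.64], [-3, 3]. Speed limits (rad/s): [2.57, 2.57, 3.14, 3.14, 3.14, 3.14].

### API

Orientations are given as a unit quaternion [w, x, y, z].
In Python, from bench import observe, read_camera, sign_off gives the robot as it stands.
- The arm moves only by the tool arm_command, never from a script. Its argument "targets" is a list of rows, each an object of numbers: "x", "y", "z": the shift along the world's x, y, z in m; "ax", "ay", "az": the turn, a rotation vector about the world's x, y, z in rad. A call has 1 to 20 rows; each row shifts and turns the commanded pose from where the row before left it; what a row does not reach is not made up. A row lasts 1/12 s, in which the tool goes at most 41.7 mm and 7.16 degrees, less where a joint would pass 70% of its speed; a pose out of reach is approached as far as the arm can. A call with a gripper value outside its range is refused whole. "grip" is the finger opening in m, from 0 to 0.0854, set as the call begins (left out, the last holds). The fingers move at their own pace and stop on an object; "grip_force" is the grip in N (left out, the last holds). Time passes only in rows, so rows that do not move let the fingers close. It gives the time, the measured TCP pose, the force, the opening and the grip force at its end, in the units of the state.
- observe(): the state, without advancing time (a new reading comes with each control period).
- read_camera(name): name is "scene" or "top" or "wrist"; returns a dict with "frame" (384x512x3 uint8, red, green, blue), "camera_matrix" (3x3 intrinsics, pixels), "position" and "orientation" of the camera in the world; the wrist camera has in their place "tool_from_camera" (4x4, takes a point from camera to tool coordinates, whose origin is the TCP and whose axes are the flange's). Camera axes: x right, y up, looking along -z (the intrinsics and any distortion apply to the point x, -y, -z); pixel columns grow to the right and rows downward; lengths in m; the calibration is good to about 2 mm. A picture is of the moment at which its call begins: read the wrist's pose just before it. There is no depth.
- sign_off(): hands the job in; it is judged then, once.
The state is a dict: "t": time; "qpos": joint angles; "joint_velocities": joint speeds; "joint_torque": joint torques, N m; "eef_pos": TCP position; "eef_rot": TCP orientation; "ft_force": force on the tool from outside, world axes, zero at the start; "ft_torque": the same for the moment, N m; "gripper_width": opening from 0.0 (shut) to 1.0 (fully open); "grip_force": force on a finger pad.
Only numpy, scipy, OpenCV 4.12 (cv2) and the standard library are available. Lean on these libraries where they do the work, as an engineer would, in place of code of your own. Each camera call takes 0.05 s, during which the arm holds its last target. There are 200 camera calls.

## Working session

There is one attempt and no reset: what is moved stays moved. The work goes in short steps, Python scripts to look and compute and a tool call to move; the robot and the scene stay as the last step left them, time stands still between calls to the robot, and variables do not carry over. Pictures are saved under pics/ and viewed, at most 10 in all, crops included, and the job is handed in when it is done.

Besides the shell and the picture viewer there is one more tool, called by a JSON object that holds its "op" and its "data", one argument or row to a line. arm_command: Moves the arm, as the interface text tells. Its arguments: {"type":"object","properties":{"targets":{"type":"array","items":{"type":"object","properties":{"x":{"type":"number"},"y":{"type":"number"},"z":{"type":"number"},"ax":{"type":"number"},"ay":{"type":"number"},"az":{"type":"number"}}}},"grip":{"type":"number"},"grip_force":{"type":"number"}},"required":["targets"]}

```bash
ls; mkdir -p pics
cat > h.py <<'E'
import numpy as np, cv2, json
from scipy.spatial.transform import Rotation as R
from bench import observe, read_camera, sign_off
def q2R(q): return R.from_quat([q[1],q[2],q[3],q[0]]).as_matrix()
def shot(n,name):
    s=observe(); c=read_camera(n); cv2.imwrite('pics/'+name+'.png',c['frame'][:,:,::-1])
    K=np.array(c['camera_matrix'])
    if 'position' in c: T=np.array(c['position']); Rm=q2R(c['orientation'])
    else:
        M=np.array(c['tool_from_camera']); Rt=q2R(s['eef_rot']); Rm=Rt@M[:3,:3]; T=Rt@M[:3,3]+np.array(s['eef_pos'])
    np.savez('pics/'+name+'.npz',K=K,T=T,R=Rm,d=np.array(c.get('distortion',[0.])))
    return c
def load(name):
    z=np.load('pics/'+name+'.npz'); return cv2.imread('pics/'+name+'.png'),z['K'],z['T'],z['R']
def ray(name,uv,z):
    _,K,T,Rm=load(name); uv=np.atleast_2d(uv).astype(float)
    d=np.c_[(uv[:,0]-K[0,2])/K[0,0],-(uv[:,1]-K[1,2])/K[1,1],-np.ones(len(uv))]@Rm.T
    return T+d*((z-T[2])/d[:,2])[:,None]
def proj(name,P):
    _,K,T,Rm=load(name); c=(np.atleast_2d(P)-T)@Rm
    return np.c_[K[0,2]+K[0,0]*c[:,0]/-c[:,2],K[1,2]+K[1,1]*c[:,1]/c[:,2]]
E
python3 - <<'E'
from h import *
c=shot('top','top0'); print(c.keys(),c['camera_matrix'],c['position'])
c=shot('scene','sc0'); print(c['position'])
s=observe(); print(s['eef_pos'],s['eef_rot'],s['t'])
a=cv2.imread('pics/top0.png')
cv2.imwrite('pics/top0b.png',cv2.resize(a,(800,600),interpolation=cv2.INTER_CUBIC))
E
```

```text
pics
dict_keys(['frame', 'camera_matrix', 'position', 'orientation']) [[403.48883795   0.         250.87926993]
 [  0.         403.48883795 187.79222647]
 [  0.           0.           1.        ]] [ 0.46607464 -0.02082307  1.4354817 ]
[ 1.13611674 -0.50623357  1.09000356]
[0.19354793 0.54090303 0.24940019] [-3.28082703e-04  1.71063539e-01  9.85259624e-01 -7.94947647e-04] 0.1
```

View pics/top0b.png

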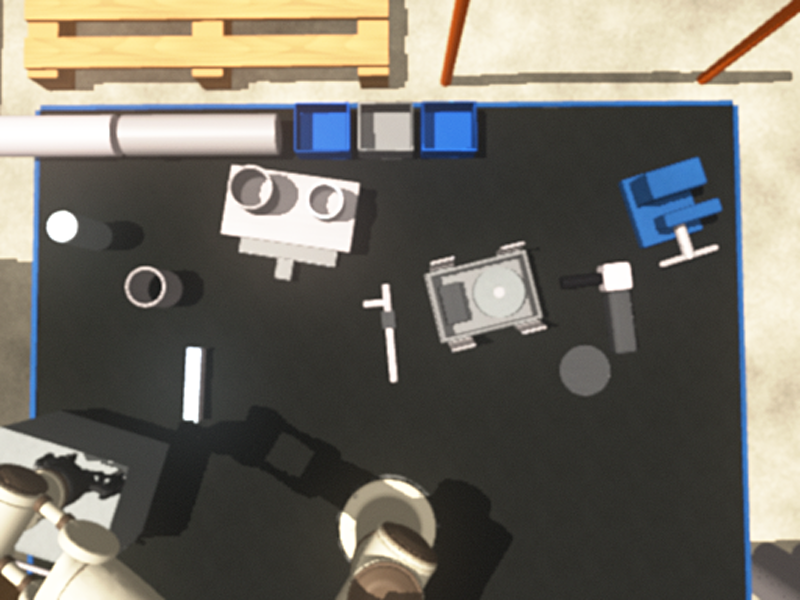

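View pics/sc0.png

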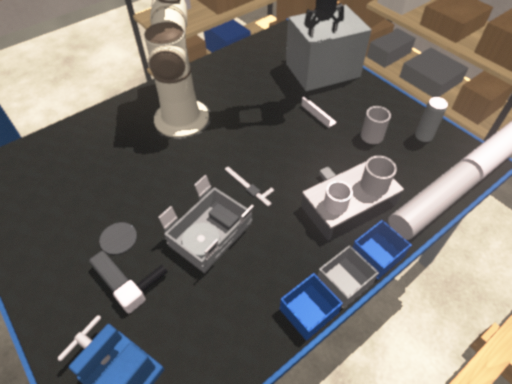

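The top view (800-px scale) shows the stand's board at (290,208), the lid strip with its tab at (285,268), the case at (485,297) with long sides roughly along world y, the caliper at (388,330) and tube_c at (150,287). The scene view agrees, with the case clips open.

Run:
```python
from h import *
k=1/1.5625
for n,p,z in [('tab',(285,268),.032),('lidL',(240,252),.018),('lidR',(337,265),.018),('boardFL',(221,233),.08),('boardFR',(350,252),.08),('boardBL',(231,166),.08),('boardBR',(360,182),.08),
 ('c1',(425,275),.07),('c2',(530,247),.07),('c3',(543,318),.07),('c4',(440,345),.07)]:
    print(n,ray('top0',np.array(p)*k,z).round(3))
c=load('top0')[0]; print(q2R([1,0,0,0])[0], read_camera('wrist')['tool_from_camera'])
s=observe(); print(q2R(s['eef_rot']).round(3))
```

```text
tab [[0.579 0.226 0.032]]
lidL [[0.617 0.33  0.018]]
lidR [[0.586 0.111 0.018]]
boardFL [[0.652 0.356 0.08 ]]
boardFR [[0.609 0.077 0.08 ]]
boardBL [[0.798 0.335 0.08 ]]
boardBR [[0.761 0.055 0.08 ]]
c1 [[ 0.559 -0.085  0.07 ]]
c2 [[ 0.619 -0.313  0.07 ]]
c3 [[ 0.464 -0.339  0.07 ]]
c4 [[ 0.407 -0.116  0.07 ]]
[1. 0. 0.] [[ 3.62387674e-04  9.48464966e-01  3.16881804e-01  8.12366836e-02]
 [ 9.99999918e-01 -4.01804559e-04  5.90437913e-05  3.58793986e-04]
 [ 1.83325521e-04  3.16881757e-01 -9.48465033e-01 -1.23921374e-01]
 [ 0.00000000e+00  0.00000000e+00  0.00000000e+00  1.00000000e+00]]
[[-0.941  0.337 -0.001]
 [ 0.337  0.941 -0.001]
 [ 0.    -0.001 -1.   ]]
```

{"op": "arm_command", "data": {
  "targets": [
    {"x":0.025,"y":-0.022,"az":0.015},
    {"x":0.025,"y":-0.022,"az":0.015},
    {"x":0.025,"y":-0.022,"az":0.015},
    {"x":0.025,"y":-0.022,"az":0.015},
    {"x":0.025,"y":-0.022,"az":0.015},
    {"x":0.025,"y":-0.022,"az":0.015},
    {"x":0.025,"y":-0.022,"az":0.015},
    {"x":0.025,"y":-0.022,"az":0.015},
    {"x":0.025,"y":-0.022,"az":0.015},
    {"x":0.025,"y":-0.022,"az":0.015},
    {"x":0.025,"y":-0.022,"az":0.015},
    {"x":0.025,"y":-0.022,"az":0.015},
    {"x":0.025,"y":-0.022,"az":0.015},
    {"x":0.025,"y":-0.022,"az":0.009},
    {"x":0},
    {"x":0},
    {"x":0}
  ]
}}

```text
validation failed for argument at $.ta...
```

Run:
```python
from h import *
shot('wrist','w1'); s=observe(); print(s['eef_pos'],q2R(s['eef_rot']).round(3),s['t'],s['joint_velocities'])
```

```text
[0.19364744 0.54104291 0.24967848] [[-0.941  0.337 -0.001]
 [ 0.337  0.941 -0.001]
 [ 0.    -0.001 -1.   ]] 0.2 [ 0.00080093 -0.00211003 -0.00215243 -0.00090089 -0.00113388 -0.00086704]
```

View pics/w1.png

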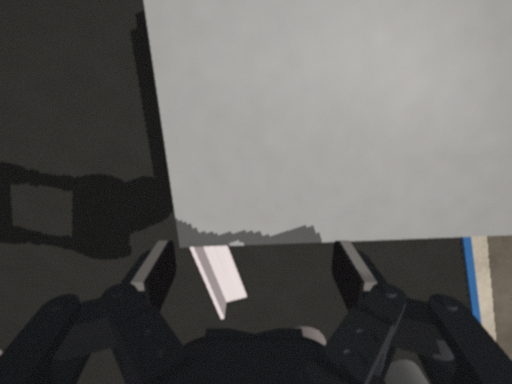

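The move was refused, so this view still shows the start: the grey box beneath, with the fingers at the bottom of the frame. I'll resend it with all six fields.

{"op": "arm_command", "data": {
  "targets": [
    {"x":0.025,"y":-0.022,"z":0,"ax":0,"ay":0,"az":0.015},
    {"x":0.025,"y":-0.022,"z":0,"ax":0,"ay":0,"az":0.015},
    {"x":0.025,"y":-0.022,"z":0,"ax":0,"ay":0,"az":0.015},
    {"x":0.025,"y":-0.022,"z":0,"ax":0,"ay":0,"az":0.015},
    {"x":0.025,"y":-0.022,"z":0,"ax":0,"ay":0,"az":0.015},
    {"x":0.025,"y":-0.022,"z":0,"ax":0,"ay":0,"az":0.015},
    {"x":0.025,"y":-0.022,"z":0,"ax":0,"ay":0,"az":0.015},
    {"x":0.025,"y":-0.022,"z":0,"ax":0,"ay":0,"az":0.015},
    {"x":0.025,"y":-0.022,"z":0,"ax":0,"ay":0,"az":0.015},
    {"x":0.025,"y":-0.022,"z":0,"ax":0,"ay":0,"az":0.015},
    {"x":0.025,"y":-0.022,"z":0,"ax":0,"ay":0,"az":0.015},
    {"x":0.025,"y":-0.022,"z":0,"ax":0,"ay":0,"az":0.015},
    {"x":0.025,"y":-0.022,"z":0,"ax":0,"ay":0,"az":0.015},
    {"x":0.025,"y":-0.022,"z":0,"ax":0,"ay":0,"az":0.009},
    {"x":0,"y":0,"z":0,"ax":0,"ay":0,"az":0},
    {"x":0,"y":0,"z":0,"ax":0,"ay":0,"az":0}
  ]
}}

```text
t: 1.53
eef_pos: [0.5446, 0.2321, 0.2498]
eef_rot: [-0.0, 0.071, 0.997, -0.0]
ft_force: [-0.3, 0.7, -0.2]
gripper_width: 0.995
grip_force: 0.0
```

Run:
```python
from h import *
shot('wrist','w2'); s=observe(); print(s['eef_pos'],q2R(s['eef_rot']).round(3),s['t'],s['joint_velocities'])
```

```text
[0.54373045 0.23308399 0.2498769 ] [[-0.99   0.141 -0.001]
 [ 0.141  0.99   0.   ]
 [ 0.001  0.    -1.   ]] 1.5833 [ 0.03081988 -0.01614086  0.01360371  0.00298345  0.00197252 -0.00106595]
```

View pics/w2.png

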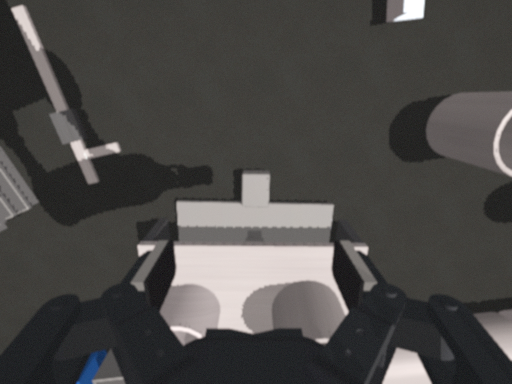

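This wrist view shows the tab at cols 243–270, rows 171–206, and the lid's front strip at cols 177–334, rows 203–245. The board's front edge is at row 245.

Run:
```python
from h import *
p=[(243,172),(269,172),(242,205),(270,205)]
print(ray('w2',p,.032).round(4))
print('lid front',ray('w2',[(178,202),(333,204)],.018).round(4))
print('board',ray('w2',[(150,246),(360,246)],.08).round(4))
```

```text
[[0.5537 0.2174 0.032 ]
 [0.5584 0.2506 0.032 ]
 [0.5988 0.209  0.032 ]
 [0.6042 0.2462 0.032 ]]
lid front [[0.5872 0.1198 0.018 ]
 [0.6209 0.3337 0.018 ]]
board [[0.6172 0.0946 0.08  ]
 [0.6534 0.3478 0.08  ]]
```

{"op": "arm_command", "data": {
  "targets": [
    {"x":0.016,"y":-0.001,"z":-0.03,"ax":0,"ay":0,"az":-0.014},
    {"x":0.017,"y":-0.001,"z":-0.03,"ax":0,"ay":0,"az":0},
    {"x":0,"y":0,"z":-0.03,"ax":0,"ay":0,"az":0},
    {"x":0,"y":0,"z":-0.03,"ax":0,"ay":0,"az":0},
    {"x":0,"y":0,"z":-0.03,"ax":0,"ay":0,"az":0},
    {"x":0,"y":0,"z":-0.03,"ax":0,"ay":0,"az":0},
    {"x":0,"y":0,"z":-0.02,"ax":0,"ay":0,"az":0},
    {"x":0,"y":0,"z":-0.015,"ax":0,"ay":0,"az":0},
    {"x":0,"y":0,"z":-0.007,"ax":0,"ay":0,"az":0},
    {"x":0,"y":0,"z":0,"ax":0,"ay":0,"az":0},
    {"x":0,"y":0,"z":0,"ax":0,"ay":0,"az":0}
  ],
  "grip": 0.0854
}}

```text
t: 2.5
eef_pos: [0.5766, 0.2321, 0.0289]
eef_rot: [0.0, 0.076, 0.997, 0.0]
ft_force: [0.1, 0.4, 0.1]
gripper_width: 0.999
grip_force: 0.0
```

{"op": "arm_command", "data": {
  "targets": [
    {"x":0,"y":0,"z":0,"ax":0,"ay":0,"az":0},
    {"x":0,"y":0,"z":0,"ax":0,"ay":0,"az":0},
    {"x":0,"y":0,"z":0,"ax":0,"ay":0,"az":0},
    {"x":0,"y":0,"z":0,"ax":0,"ay":0,"az":0},
    {"x":0,"y":0,"z":0,"ax":0,"ay":0,"az":0},
    {"x":0,"y":0,"z":0,"ax":0,"ay":0,"az":0}
  ],
  "grip": 0.02,
  "grip_force": 40
}}

```text
t: 3.0
eef_pos: [0.5774, 0.2313, 0.0293]
eef_rot: [0.0, 0.077, 0.997, 0.0]
ft_force: [-2.3, -0.1, 5.8]
gripper_width: 0.413
grip_force: 42.8
```

{"op": "arm_command", "data": {
  "targets": [
    {"x":-0.006,"y":0.001,"z":0,"ax":0,"ay":0,"az":0},
    {"x":-0.012,"y":0.002,"z":0,"ax":0,"ay":0,"az":0},
    {"x":-0.012,"y":0.002,"z":0,"ax":0,"ay":0,"az":0},
    {"x":-0.012,"y":0.002,"z":0,"ax":0,"ay":0,"az":0},
    {"x":-0.012,"y":0.002,"z":0,"ax":0,"ay":0,"az":0},
    {"x":-0.012,"y":0.002,"z":0,"ax":0,"ay":0,"az":0},
    {"x":-0.012,"y":0.002,"z":0,"ax":0,"ay":0,"az":0},
    {"x":-0.012,"y":0.002,"z":0,"ax":0,"ay":0,"az":0},
    {"x":-0.012,"y":0.002,"z":0,"ax":0,"ay":0,"az":0},
    {"x":-0.012,"y":0.002,"z":0,"ax":0,"ay":0,"az":0},
    {"x":-0.012,"y":0.002,"z":0,"ax":0,"ay":0,"az":0},
    {"x":-0.012,"y":0.002,"z":0,"ax":0,"ay":0,"az":0},
    {"x":-0.012,"y":0.002,"z":0,"ax":0,"ay":0,"az":0},
    {"x":-0.006,"y":0.001,"z":0,"ax":0,"ay":0,"az":0},
    {"x":-0.004,"y":0,"z":0,"ax":0,"ay":0,"az":0},
    {"x":0,"y":0,"z":0,"ax":0,"ay":0,"az":0}
  ]
}}

```text
t: 4.33
eef_pos: [0.4171, 0.2578, 0.0291]
eef_rot: [0.001, 0.077, 0.997, 0.0]
ft_force: [-1.7, 0.8, 9.3]
gripper_width: 0.414
grip_force: 43.0
```

{"op": "arm_command", "data": {
  "targets": [
    {"x":0,"y":0,"z":0,"ax":0,"ay":0,"az":0},
    {"x":0,"y":0,"z":0,"ax":0,"ay":0,"az":0},
    {"x":0,"y":0,"z":0,"ax":0,"ay":0,"az":0},
    {"x":0,"y":0,"z":0,"ax":0,"ay":0,"az":0},
    {"x":0,"y":0,"z":0.02,"ax":0,"ay":0,"az":0},
    {"x":0,"y":0,"z":0.04,"ax":0,"ay":0,"az":0},
    {"x":0,"y":0,"z":0.04,"ax":0,"ay":0,"az":0},
    {"x":0,"y":0,"z":0.04,"ax":0,"ay":0,"az":0},
    {"x":0.02,"y":0,"z":0.04,"ax":0,"ay":0,"az":0},
    {"x":0.02,"y":0,"z":0.04,"ax":0,"ay":0,"az":0},
    {"x":0,"y":0,"z":0,"ax":0,"ay":0,"az":0},
    {"x":0,"y":0,"z":0,"ax":0,"ay":0,"az":0}
  ],
  "grip": 0.0854
}}

```text
t: 5.33
eef_pos: [0.4561, 0.2576, 0.2453]
eef_rot: [0.002, 0.077, 0.997, 0.001]
ft_force: [-0.5, -0.3, -0.5]
gripper_width: 0.996
grip_force: 0.0
```

Run:
```python
from h import *
shot('wrist','w3'); s=observe(); print(s['eef_pos'],q2R(s['eef_rot']).round(3),s['t'],s['joint_velocities'])
```

```text
[0.45426437 0.2572618  0.24285044] [[-0.988  0.154  0.   ]
 [ 0.154  0.988  0.   ]
 [-0.     0.    -1.   ]] 5.3833 [ 0.00662011  0.01692384  0.06203099  0.00026663  0.00031424 -0.00187597]
```

View pics/w3.png

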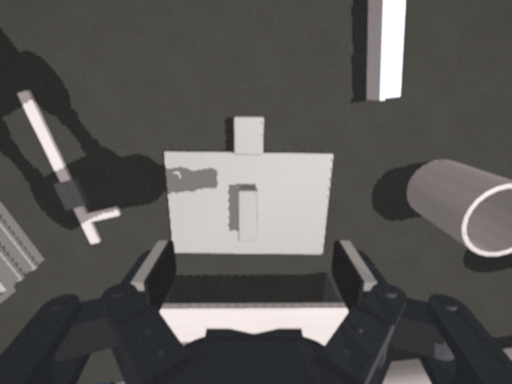

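The lid is fully drawn out: plate corners at (165,152), (332,154), (325,254) and (172,254), handle at about (248,215). Next I'll look at the case.

Run:
```python
from h import *
q=ray('w3',[(165,152),(332,154),(325,255),(172,254)],.018); print(q.round(4),q.mean(0))
v=q[1]-q[0]; print(np.arctan2(-v[0],v[1])); v=q[2]-q[3]; print(np.arctan2(-v[0],v[1]))
q=ray('w3',[(240,191),(257,191),(239,240),(258,240)],.054); print(q.round(4),q.mean(0))
```

```text
[[0.4268 0.1469 0.018 ]
 [0.4627 0.3607 0.018 ]
 [0.6128 0.341  0.018 ]
 [0.5761 0.1182 0.018 ]] [0.51960116 0.24171173 0.018     ]
-0.16670344843084667
-0.16293603239042026
[[0.4823 0.2376 0.054 ]
 [0.4855 0.2581 0.054 ]
 [0.5486 0.2249 0.054 ]
 [0.5525 0.2493 0.054 ]] [0.51723714 0.24247741 0.054     ]
```

{"op": "arm_command", "data": {
  "targets": [
    {"x":0,"y":-0.03,"z":0.01,"ax":0,"ay":0,"az":0.03},
    {"x":0,"y":-0.03,"z":0.01,"ax":0,"ay":0,"az":0.03},
    {"x":0,"y":-0.03,"z":0.01,"ax":0,"ay":0,"az":0.03},
    {"x":0,"y":-0.03,"z":0.01,"ax":0,"ay":0,"az":0.03},
    {"x":0,"y":-0.03,"z":0.01,"ax":0,"ay":0,"az":0.03},
    {"x":0,"y":-0.03,"z":0,"ax":0,"ay":0,"az":0.03},
    {"x":0,"y":-0.03,"z":0,"ax":0,"ay":0,"az":0.03},
    {"x":0,"y":-0.03,"z":0,"ax":0,"ay":0,"az":0.03},
    {"x":0,"y":-0.03,"z":0,"ax":0,"ay":0,"az":0.03},
    {"x":0,"y":-0.03,"z":0,"ax":0,"ay":0,"az":0.03},
    {"x":0,"y":-0.03,"z":0,"ax":0,"ay":0,"az":0.03},
    {"x":0,"y":-0.03,"z":0,"ax":0,"ay":0,"az":0.03},
    {"x":0,"y":-0.03,"z":0,"ax":0,"ay":0,"az":0.03},
    {"x":0,"y":-0.03,"z":0,"ax":0,"ay":0,"az":0.02},
    {"x":0,"y":-0.03,"z":0,"ax":0,"ay":0,"az":0},
    {"x":0,"y":0,"z":0,"ax":0,"ay":0,"az":0},
    {"x":0,"y":0,"z":0,"ax":0,"ay":0,"az":0}
  ]
}}

```text
t: 6.8
eef_pos: [0.4529, -0.1928, 0.2903]
eef_rot: [-0.002, -0.126, 0.992, 0.002]
ft_force: [-0.2, 0.0, 0.3]
gripper_width: 0.998
grip_force: 0.0
```

Run:
```python
from h import *
shot('wrist','w4'); s=observe(); print(s['eef_pos'],q2R(s['eef_rot']).round(3),s['t'],s['joint_velocities'])
```

```text
[ 0.45315752 -0.19187102  0.29069044] [[-0.968 -0.253 -0.003]
 [-0.253  0.968  0.003]
 [ 0.002  0.004 -1.   ]] 6.85 [ 0.02880676 -0.0183838  -0.0001279   0.00246896  0.00122398 -0.00059488]
```

View pics/w4.png

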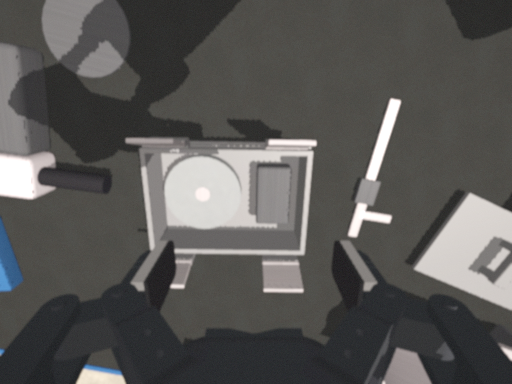

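The case's rim spans roughly (140,149), (312,150), (305,254) and (150,254), with the clips open. I'll zoom in to get the corners.

Run:
```python
import cv2
a=cv2.imread('pics/w4.png')[130:280,125:325]
cv2.imwrite('pics/w4c.png',cv2.resize(a,(800,600),interpolation=cv2.INTER_CUBIC))
```

```text
(no output)
```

View pics/w4c.png

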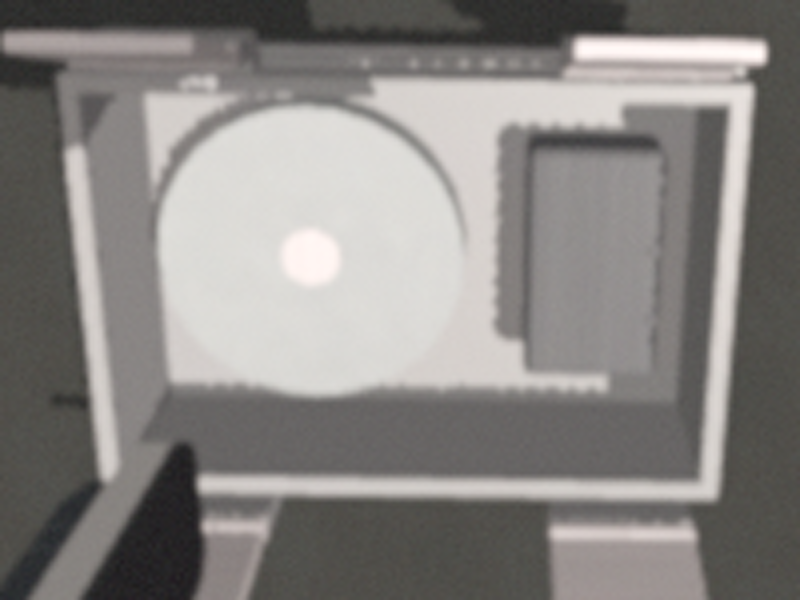

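Run:
```python
from h import *
f=lambda p:(np.array(p)+.5)/4-.5+np.array([125,130])
q=ray('w4',f([(718,499),(755,85),(57,74),(105,496)]),.07); print(q.round(4))
BR,TR,TL,BL=q[:,:2]
print('lens',np.linalg.norm(BR-BL),np.linalg.norm(TR-TL),np.linalg.norm(BR-TR),np.linalg.norm(BL-TL))
# image top = -x (robot side), image right = +y
for v in (BR-BL,TR-TL): print('yaw',np.arctan2(-v[0],v[1]))
for v in (BR-TR,BL-TL): print('yaw',np.arctan2(v[1],v[0]))
print('mean',q.mean(0))
# clip outer ends (bottom: far clips), top clips
print(q2R(observe()['eef_rot']))
```

```text
[[ 0.5642 -0.0873  0.07  ]
 [ 0.4177 -0.1222  0.07  ]
 [ 0.4697 -0.337   0.07  ]
 [ 0.618  -0.3013  0.07  ]]
lens 0.22067712243057722 0.22092015252854705 0.15058621383927187 0.15251066491688609
yaw 0.24623787981326065
yaw 0.23751415322335812
yaw 0.23410007632395996
yaw 0.23579175000437405
mean [ 0.51736372 -0.21196352  0.07      ]
[[-0.96758743 -0.25251512 -0.0032669 ]
 [-0.25252513  0.96758526  0.00313407]
 [ 0.00236961  0.00385746 -0.99998975]]
```

{"op": "arm_command", "data": {
  "targets": [
    {"x":0.005,"y":0.029,"z":0,"ax":0,"ay":0,"az":-0.028},
    {"x":0.005,"y":0.029,"z":0,"ax":0,"ay":0,"az":-0.028},
    {"x":0.005,"y":0.029,"z":0,"ax":0,"ay":0,"az":-0.028},
    {"x":0.005,"y":0.029,"z":0,"ax":0,"ay":0,"az":-0.028},
    {"x":0.005,"y":0.029,"z":0,"ax":0,"ay":0,"az":-0.028},
    {"x":0.004,"y":0.029,"z":0,"ax":0,"ay":0,"az":-0.028},
    {"x":0.004,"y":0.029,"z":0,"ax":0,"ay":0,"az":-0.028},
    {"x":0.004,"y":0.029,"z":0,"ax":0,"ay":0,"az":-0.028},
    {"x":0.004,"y":0.029,"z":0,"ax":0,"ay":0,"az":-0.028},
    {"x":0.004,"y":0.029,"z":-0.02,"ax":0,"ay":0,"az":-0.028},
    {"x":0.004,"y":0.029,"z":-0.02,"ax":0,"ay":0,"az":-0.028},
    {"x":0.004,"y":0.029,"z":-0.02,"ax":0,"ay":0,"az":-0.028},
    {"x":0.004,"y":0.029,"z":-0.02,"ax":0,"ay":0,"az":-0.028},
    {"x":0.004,"y":0.029,"z":-0.02,"ax":0,"ay":0,"az":-0.028},
    {"x":0.004,"y":0.029,"z":-0.02,"ax":0,"ay":0,"az":-0.028},
    {"x":0,"y":0,"z":0,"ax":0,"ay":0,"az":0},
    {"x":0,"y":0,"z":0,"ax":0,"ay":0,"az":0},
    {"x":0,"y":0,"z":0,"ax":0,"ay":0,"az":0}
  ]
}}

```text
t: 8.35
eef_pos: [0.5181, 0.2429, 0.1726]
eef_rot: [-0.0, 0.081, 0.997, -0.0]
ft_force: [-0.7, -0.6, 0.3]
gripper_width: 1.001
grip_force: 0.0
```

{"op": "arm_command", "data": {
  "targets": [
    {"x":0,"y":0,"z":-0.03,"ax":0,"ay":0,"az":0},
    {"x":0,"y":0,"z":-0.03,"ax":0,"ay":0,"az":0},
    {"x":0,"y":0,"z":-0.03,"ax":0,"ay":0,"az":0},
    {"x":0,"y":0,"z":-0.02,"ax":0,"ay":0,"az":0},
    {"x":0,"y":0,"z":-0.012,"ax":0,"ay":0,"az":0},
    {"x":0,"y":0,"z":-0.004,"ax":0,"ay":0,"az":0},
    {"x":0,"y":0,"z":0,"ax":0,"ay":0,"az":0},
    {"x":0,"y":0,"z":0,"ax":0,"ay":0,"az":0}
  ]
}}

```text
t: 9.02
eef_pos: [0.5204, 0.2424, 0.0486]
eef_rot: [0.001, 0.082, 0.997, 0.0]
ft_force: [-0.1, 0.4, 1.0]
gripper_width: 1.001
grip_force: 0.0
```

{"op": "arm_command", "data": {
  "targets": [
    {"x":0,"y":0,"z":0,"ax":0,"ay":0,"az":0},
    {"x":0,"y":0,"z":0,"ax":0,"ay":0,"az":0},
    {"x":0,"y":0,"z":0,"ax":0,"ay":0,"az":0},
    {"x":0,"y":0,"z":0,"ax":0,"ay":0,"az":0},
    {"x":0,"y":0,"z":0,"ax":0,"ay":0,"az":0},
    {"x":0,"y":0,"z":0,"ax":0,"ay":0,"az":0},
    {"x":0,"y":0,"z":0,"ax":0,"ay":0,"az":0},
    {"x":0,"y":0,"z":0,"ax":0,"ay":0,"az":0}
  ],
  "grip": 0.01,
  "grip_force": 80
}}

```text
t: 9.68
eef_pos: [0.5196, 0.2424, 0.0474]
eef_rot: [0.0, 0.082, 0.997, 0.0]
ft_force: [-0.3, 0.7, 4.9]
gripper_width: 0.267
grip_force: 79.4
```

Gripped at 23 mm. I'll lift and look at the lid in hand.

{"op": "arm_command", "data": {
  "targets": [
    {"x":0,"y":0,"z":0.01,"ax":0,"ay":0,"az":0},
    {"x":0,"y":0,"z":0.03,"ax":0,"ay":0,"az":0},
    {"x":0,"y":0,"z":0.03,"ax":0,"ay":0,"az":0},
    {"x":0,"y":0,"z":0.03,"ax":0,"ay":0,"az":0},
    {"x":0,"y":0,"z":0.03,"ax":0,"ay":0,"az":0},
    {"x":0,"y":0,"z":0.03,"ax":0,"ay":0,"az":0},
    {"x":0,"y":0,"z":0.02,"ax":0,"ay":0,"az":0},
    {"x":0,"y":0,"z":0,"ax":0,"ay":0,"az":0},
    {"x":0,"y":0,"z":0,"ax":0,"ay":0,"az":0},
    {"x":0,"y":0,"z":0,"ax":0,"ay":0,"az":0}
  ]
}}

```text
t: 10.52
eef_pos: [0.5176, 0.242, 0.2242]
eef_rot: [-0.002, 0.082, 0.997, -0.001]
ft_force: [0.0, -1.0, -3.4]
gripper_width: 0.268
grip_force: 79.5
```

Run:
```python
from h import *
shot('wrist','w5'); s=observe(); print(s['eef_pos'],q2R(s['eef_rot']).round(3),s['t'],s['joint_velocities'],s['ft_force'])
a=cv2.imread('pics/w5.png')
cv2.imwrite('pics/w5b.png',cv2.resize(a,(800,600),interpolation=cv2.INTER_CUBIC))
```

```text
[0.51738753 0.24196185 0.22376913] [[-0.987  0.163 -0.005]
 [ 0.163  0.987 -0.001]
 [ 0.005 -0.002 -1.   ]] 10.5667 [-0.00182313  0.00557148 -0.0003923  -0.00052983  0.00026133  0.00094542] [-0.35129779  0.04686772 -4.45563253]
```

View pics/w5b.png

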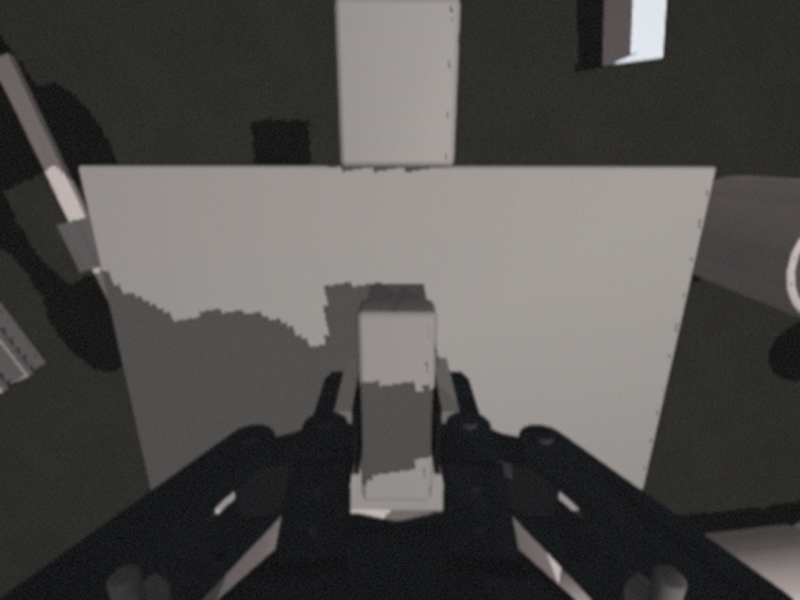

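The lid is held level. Its plate front corners are at (80,166) and (715,168) in the 800-px picture.

Run:
```python
from h import *
s=observe(); Rt=q2R(s['eef_rot']); P=np.array(s['eef_pos'])
_,K,T,Rm=load('w5')
k=512/800
uv=[((a+.5)*k-.5,(b+.5)*k-.5) for a,b in [(80,166),(715,168),(150,490),(645,490)]]
out=[]
for u,v in uv:
    d=Rt.T@(Rm@np.array([(u-K[0,2])/K[0,0],-(v-K[1,2])/K[1,1],-1])); o=Rt.T@(T-P)
    out.append(o+d*((.0294-o[2])/d[2]))
out=np.array(out); print(out.round(4)); v=out[1]-out[0]; print('width',np.linalg.norm(v),'yaw in tool',np.arctan2(-v[0],v[1]), 'mid',(out[0]+out[1])/2)
yaw=.238; print('toolx target',-np.cos(yaw),-np.sin(yaw))
```

```text
[[ 0.076  -0.1086  0.0294]
 [ 0.0755  0.1104  0.0294]
 [-0.0631 -0.1099  0.0294]
 [-0.0631  0.1119  0.0294]]
width 0.2190814050522662 yaw in tool 0.0026849762927599716 mid [0.07575559 0.00089854 0.0294    ]
toolx target -0.971811437112645 -0.23575947636745317
```

{"op": "arm_command", "data": {
  "targets": [
    {"x":0,"y":-0.012,"z":0,"ax":0,"ay":0,"az":0.02},
    {"x":0,"y":-0.025,"z":0,"ax":0,"ay":0,"az":0.025},
    {"x":0,"y":-0.03,"z":0,"ax":0,"ay":0,"az":0.025},
    {"x":0,"y":-0.03,"z":0,"ax":0,"ay":0,"az":0.025},
    {"x":0,"y":-0.03,"z":0,"ax":0,"ay":0,"az":0.025},
    {"x":0,"y":-0.03,"z":0,"ax":0,"ay":0,"az":0.025},
    {"x":0,"y":-0.03,"z":0,"ax":0,"ay":0,"az":0.025},
    {"x":0,"y":-0.03,"z":0,"ax":0,"ay":0,"az":0.025},
    {"x":0,"y":-0.03,"z":0,"ax":0,"ay":0,"az":0.025},
    {"x":0,"y":-0.03,"z":0,"ax":0,"ay":0,"az":0.025},
    {"x":0,"y":-0.03,"z":0,"ax":0,"ay":0,"az":0.025},
    {"x":0,"y":-0.03,"z":0,"ax":0,"ay":0,"az":0.025},
    {"x":0,"y":-0.03,"z":0,"ax":0,"ay":0,"az":0.025},
    {"x":0,"y":-0.03,"z":0,"ax":0,"ay":0,"az":0.025},
    {"x":0,"y":-0.03,"z":0,"ax":0,"ay":0,"az":0.025},
    {"x":0,"y":-0.02,"z":0,"ax":0,"ay":0,"az":0.025},
    {"x":0.001,"y":-0.008,"z":0,"ax":0,"ay":0,"az":0.007},
    {"x":0,"y":0,"z":0,"ax":0,"ay":0,"az":0},
    {"x":0,"y":0,"z":0,"ax":0,"ay":0,"az":0},
    {"x":0,"y":0,"z":0,"ax":0,"ay":0,"az":0}
  ]
}}

```text
t: 12.23
eef_pos: [0.5198, -0.2111, 0.2258]
eef_rot: [-0.001, -0.119, 0.993, 0.001]
ft_force: [0.4, 0.6, -4.7]
gripper_width: 0.263
grip_force: 79.5
```

Run:
```python
from h import *
shot('wrist','w6'); s=observe(); Rt=q2R(s['eef_rot']); print(s['eef_pos'],Rt.round(4),np.arctan2(-Rt[0,1],Rt[1,1]),s['t'])
```

```text
[ 0.51995901 -0.21108705  0.22619231] [[-9.715e-01 -2.371e-01 -1.000e-03]
 [-2.371e-01  9.715e-01  1.200e-03]
 [ 7.000e-04  1.400e-03 -1.000e+00]] 0.2394229678396377 12.2833
```

View pics/w6.png

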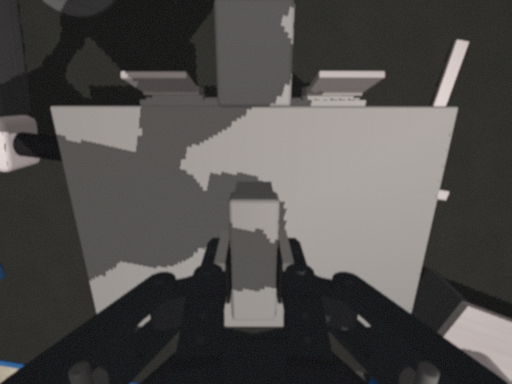

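The lid is centred over the case, with the near clips at cols 122–186 and 317–384, symmetric about the lid. I'll descend and trim the position.

{"op": "arm_command", "data": {
  "targets": [
    {"x":-0.001,"y":-0.001,"z":-0.012,"ax":0,"ay":0,"az":0},
    {"x":-0.001,"y":-0.001,"z":-0.02,"ax":0,"ay":0,"az":0},
    {"x":0,"y":0,"z":-0.02,"ax":0,"ay":0,"az":0},
    {"x":0,"y":0,"z":-0.013,"ax":0,"ay":0,"az":0},
    {"x":0,"y":0,"z":-0.005,"ax":0,"ay":0,"az":0},
    {"x":0,"y":0,"z":0,"ax":0,"ay":0,"az":0},
    {"x":0,"y":0,"z":0,"ax":0,"ay":0,"az":0},
    {"x":0,"y":0,"z":0,"ax":0,"ay":0,"az":0}
  ]
}}

```text
t: 12.95
eef_pos: [0.5188, -0.2149, 0.158]
eef_rot: [0.001, -0.119, 0.993, -0.001]
ft_force: [0.3, -0.4, -3.5]
gripper_width: 0.264
grip_force: 79.4
```

{"op": "arm_command", "data": {
  "targets": [
    {"x":0,"y":0.001,"z":-0.006,"ax":0,"ay":0,"az":0},
    {"x":0,"y":0,"z":-0.006,"ax":0,"ay":0,"az":0},
    {"x":0,"y":0,"z":-0.006,"ax":0,"ay":0,"az":0},
    {"x":0,"y":0,"z":-0.005,"ax":0,"ay":0,"az":0},
    {"x":0,"y":0,"z":-0.005,"ax":0,"ay":0,"az":0},
    {"x":0,"y":0,"z":-0.004,"ax":0,"ay":0,"az":0},
    {"x":0,"y":0,"z":-0.004,"ax":0,"ay":0,"az":0},
    {"x":0,"y":0,"z":0,"ax":0,"ay":0,"az":0},
    {"x":0,"y":0,"z":0,"ax":0,"ay":0,"az":0},
    {"x":0,"y":0,"z":0,"ax":0,"ay":0,"az":0}
  ]
}}

```text
t: 13.78
eef_pos: [0.5183, -0.2138, 0.1211]
eef_rot: [0.0, -0.119, 0.993, -0.0]
ft_force: [-0.5, -0.3, -3.4]
gripper_width: 0.263
grip_force: 79.4
```

{"op": "arm_command", "data": {
  "targets": [
    {"x":0,"y":0.001,"z":-0.003,"ax":0,"ay":0,"az":0},
    {"x":0,"y":0,"z":-0.003,"ax":0,"ay":0,"az":0},
    {"x":0,"y":0,"z":-0.003,"ax":0,"ay":0,"az":0},
    {"x":0,"y":0,"z":-0.003,"ax":0,"ay":0,"az":0},
    {"x":0,"y":0,"z":-0.001,"ax":0,"ay":0,"az":0},
    {"x":0,"y":0,"z":0,"ax":0,"ay":0,"az":0},
    {"x":0,"y":0,"z":0,"ax":0,"ay":0,"az":0}
  ]
}}

```text
t: 14.37
eef_pos: [0.5181, -0.2127, 0.1078]
eef_rot: [0.0, -0.119, 0.993, -0.0]
ft_force: [-0.1, -0.4, -4.2]
gripper_width: 0.261
grip_force: 79.5
```

{"op": "arm_command", "data": {
  "targets": [
    {"x":0,"y":0,"z":-0.001,"ax":0,"ay":0,"az":0},
    {"x":0,"y":0,"z":-0.001,"ax":0,"ay":0,"az":0},
    {"x":0,"y":0,"z":0,"ax":0,"ay":0,"az":0},
    {"x":0,"y":0,"z":0,"ax":0,"ay":0,"az":0},
    {"x":0,"y":0,"z":0,"ax":0,"ay":0,"az":0}
  ]
}}

```text
t: 14.78
eef_pos: [0.5183, -0.2128, 0.1075]
eef_rot: [0.0, -0.119, 0.993, -0.0]
ft_force: [-5.6, 3.1, 7.7]
gripper_width: 0.263
grip_force: 80.9
```

Seated: the force now pushes up at the expected height. I'll release and look.

{"op": "arm_command", "data": {
  "targets": [
    {"x":0,"y":0,"z":0,"ax":0,"ay":0,"az":0},
    {"x":0,"y":0,"z":0,"ax":0,"ay":0,"az":0},
    {"x":0,"y":0,"z":0,"ax":0,"ay":0,"az":0},
    {"x":0,"y":0,"z":0,"ax":0,"ay":0,"az":0},
    {"x":0,"y":0,"z":0.015,"ax":0,"ay":0,"az":0},
    {"x":0,"y":0,"z":0.03,"ax":0,"ay":0,"az":0},
    {"x":-0.015,"y":-0.004,"z":0.04,"ax":0,"ay":0,"az":0},
    {"x":-0.02,"y":-0.005,"z":0.04,"ax":0,"ay":0,"az":0},
    {"x":-0.02,"y":-0.005,"z":0.04,"ax":0,"ay":0,"az":0},
    {"x":-0.02,"y":-0.005,"z":0.04,"ax":0,"ay":0,"az":0},
    {"x":0,"y":0,"z":0,"ax":0,"ay":0,"az":0},
    {"x":0,"y":0,"z":0,"ax":0,"ay":0,"az":0},
    {"x":0,"y":0,"z":0,"ax":0,"ay":0,"az":0}
  ],
  "grip": 0.0854
}}

```text
t: 15.87
eef_pos: [0.4479, -0.2304, 0.3003]
eef_rot: [-0.0, -0.119, 0.993, 0.0]
ft_force: [0.3, 0.1, -0.9]
gripper_width: 1.001
grip_force: 0.0
```

Run:
```python
from h import *
shot('wrist','w7'); s=observe(); Rt=q2R(s['eef_rot']); print(s['eef_pos'],Rt.round(4),s['t'],s['joint_velocities'])
a=cv2.imread('pics/w7.png')
cv2.imwrite('pics/w7b.png',cv2.resize(a,(800,600),interpolation=cv2.INTER_CUBIC))
yaw=.238;c,sn=np.cos(yaw),np.sin(yaw);M=np.array([[c,-sn],[sn,c]])
for P in [(75,110,78),(-75,110,78),(-75,-110,78),(75,-110,78),(83,75,82),(-83,75,82),(-83,-75,82),(83,-75,82)]:
    w=np.r_[M@(np.array(P[:2])/1e3)+[.5174,-.212],P[2]/1e3]; print(P,w.round(4),(proj('w7',w)*800/512).round(0))
```

```text
[ 0.44768962 -0.22996864  0.29932286] [[-0.9717 -0.2361 -0.0017]
 [-0.2361  0.9717  0.0017]
 [ 0.0013  0.002  -1.    ]] 15.9167 [ 0.00433342  0.01911425  0.01105721 -0.00253771  0.00275585 -0.00071899]
(75, 110, 78) [ 0.5644 -0.0874  0.078 ] [[515. 407.]]
(-75, 110, 78) [ 0.4186 -0.1228  0.078 ] [[531. 251.]]
(-75, -110, 78) [ 0.4704 -0.3366  0.078 ] [[264. 250.]]
(75, -110, 78) [ 0.6162 -0.3012  0.078 ] [[280. 407.]]
(83, 75, 82) [ 0.5804 -0.1195  0.082 ] [[478. 417.]]
(-83, 75, 82) [ 0.4191 -0.1587  0.082 ] [[490. 242.]]
(-83, -75, 82) [ 0.4544 -0.3045  0.082 ] [[305. 242.]]
(83, -75, 82) [ 0.6157 -0.2653  0.082 ] [[317. 417.]]
```

View pics/w7b.png

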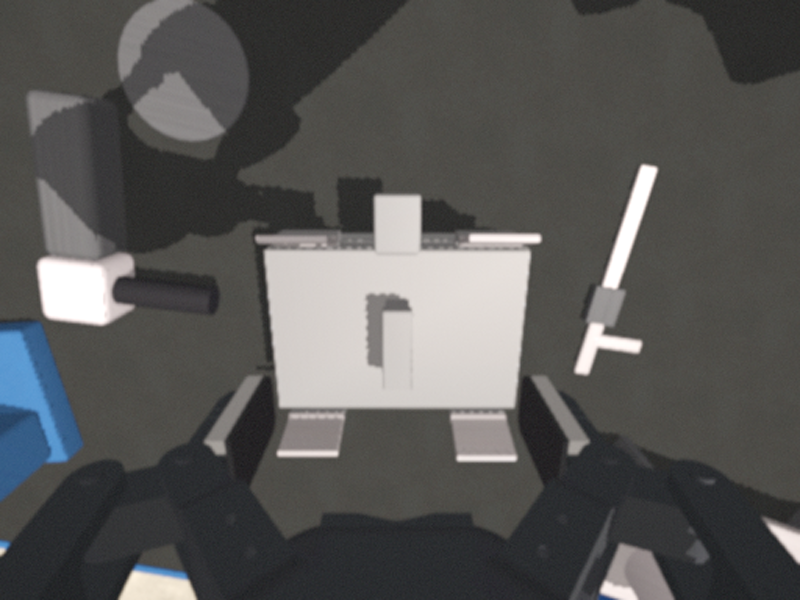

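Lid corners match the predicted seated pose within about 2 px, and all the clips are open. Near clips sit at (297,238) and (500,238), far clips at (312,435) and (484,437). I'll start with the near +y clip, gripper closed and approaching from outside.

{"op": "arm_command", "data": {
  "targets": [
    {"x":-0.018,"y":0.015,"z":-0.01,"ax":0,"ay":0,"az":0},
    {"x":-0.018,"y":0.015,"z":-0.012,"ax":0,"ay":0,"az":0},
    {"x":-0.018,"y":0.015,"z":-0.012,"ax":0,"ay":0,"az":0},
    {"x":-0.018,"y":0.015,"z":-0.012,"ax":0,"ay":0,"az":0},
    {"x":0,"y":0,"z":-0.03,"ax":0,"ay":0,"az":0},
    {"x":0,"y":0,"z":-0.03,"ax":0,"ay":0,"az":0},
    {"x":0,"y":0,"z":-0.03,"ax":0,"ay":0,"az":0},
    {"x":0,"y":0,"z":-0.02,"ax":0,"ay":0,"az":0},
    {"x":0,"y":0,"z":-0.012,"ax":0,"ay":0,"az":0},
    {"x":0,"y":0,"z":0,"ax":0,"ay":0,"az":0},
    {"x":0,"y":0,"z":0,"ax":0,"ay":0,"az":0},
    {"x":0,"y":0,"z":0,"ax":0,"ay":0,"az":0}
  ],
  "grip": 0,
  "grip_force": 20
}}

```text
t: 16.92
eef_pos: [0.3762, -0.1704, 0.133]
eef_rot: [-0.0, -0.119, 0.993, 0.0]
ft_force: [0.2, 1.0, 1.2]
gripper_width: -0.0
grip_force: 0.0
```

{"op": "arm_command", "data": {
  "targets": [
    {"x":0.006,"y":0.0015,"z":-0.001,"ax":0,"ay":0,"az":0},
    {"x":0.006,"y":0.0015,"z":0,"ax":0,"ay":0,"az":0},
    {"x":0.006,"y":0.0015,"z":0,"ax":0,"ay":0,"az":0},
    {"x":0.006,"y":0.0015,"z":0,"ax":0,"ay":0,"az":0},
    {"x":0.006,"y":0.0015,"z":0,"ax":0,"ay":0,"az":0},
    {"x":0.006,"y":0.0015,"z":0.001,"ax":0,"ay":0,"az":0},
    {"x":0.006,"y":0.0015,"z":0.001,"ax":0,"ay":0,"az":0},
    {"x":0.005,"y":0.001,"z":-0.001,"ax":0,"ay":0,"az":0},
    {"x":0.005,"y":0.001,"z":-0.003,"ax":0,"ay":0,"az":0}
  ]
}}

```text
t: 17.67
eef_pos: [0.4276, -0.1573, 0.1293]
eef_rot: [-0.001, -0.119, 0.993, 0.001]
ft_force: [-4.8, 1.2, 1.0]
gripper_width: 0.005
grip_force: 2.0
```

{"op": "arm_command", "data": {
  "targets": [
    {"x":0.004,"y":0.001,"z":-0.004,"ax":0,"ay":0,"az":0},
    {"x":0.004,"y":0.001,"z":-0.004,"ax":0,"ay":0,"az":0},
    {"x":0.002,"y":0.0005,"z":-0.003,"ax":0,"ay":0,"az":0},
    {"x":0.002,"y":0.0005,"z":-0.003,"ax":0,"ay":0,"az":0},
    {"x":0.0015,"y":0.0005,"z":-0.003,"ax":0,"ay":0,"az":0},
    {"x":0.0015,"y":0,"z":-0.003,"ax":0,"ay":0,"az":0},
    {"x":0,"y":0,"z":-0.003,"ax":0,"ay":0,"az":0},
    {"x":0,"y":0,"z":0,"ax":0,"ay":0,"az":0},
    {"x":0,"y":0,"z":0,"ax":0,"ay":0,"az":0}
  ]
}}

```text
t: 18.42
eef_pos: [0.4428, -0.1544, 0.1066]
eef_rot: [-0.0, -0.119, 0.993, 0.0]
ft_force: [-0.9, 0.1, -0.5]
gripper_width: -0.001
grip_force: 0.0
```

{"op": "arm_command", "data": {
  "targets": [
    {"x":0,"y":0,"z":0.03,"ax":0,"ay":0,"az":0},
    {"x":0,"y":0,"z":0.04,"ax":0,"ay":0,"az":0},
    {"x":0.015,"y":-0.007,"z":0.04,"ax":0,"ay":0,"az":0},
    {"x":0.031,"y":-0.014,"z":0,"ax":0,"ay":0,"az":0},
    {"x":0.031,"y":-0.014,"z":0,"ax":0,"ay":0,"az":0},
    {"x":0.031,"y":-0.014,"z":0,"ax":0,"ay":0,"az":0},
    {"x":0.031,"y":-0.014,"z":0,"ax":0,"ay":0,"az":0},
    {"x":0.031,"y":-0.014,"z":0,"ax":0,"ay":0,"az":0},
    {"x":0.031,"y":-0.014,"z":0,"ax":0,"ay":0,"az":0},
    {"x":0.016,"y":-0.009,"z":0,"ax":0,"ay":0,"az":0},
    {"x":0,"y":0,"z":-0.02,"ax":0,"ay":0,"az":0},
    {"x":0,"y":0,"z":-0.03,"ax":0,"ay":0,"az":0},
    {"x":0,"y":0,"z":-0.02,"ax":0,"ay":0,"az":0},
    {"x":0,"y":0,"z":-0.015,"ax":0,"ay":0,"az":0},
    {"x":0,"y":0,"z":0,"ax":0,"ay":0,"az":0},
    {"x":0,"y":0,"z":0,"ax":0,"ay":0,"az":0},
    {"x":0,"y":0,"z":0,"ax":0,"ay":0,"az":0}
  ]
}}

```text
t: 19.83
eef_pos: [0.6603, -0.2548, 0.1324]
eef_rot: [0.001, -0.119, 0.993, -0.001]
ft_force: [0.2, -0.5, 1.3]
gripper_width: -0.002
grip_force: 0.0
```

Run:
```python
from h import *
print(observe()['eef_pos'])
shot('top','top1'); shot('scene','sc1')
b=cv2.imread('pics/sc1.png')[150:290,140:270]
a=cv2.imread('pics/top1.png')[140:240,255:365]
cv2.imwrite('pics/v8.png',np.hstack([cv2.resize(a,(440,400),interpolation=cv2.INTER_CUBIC),cv2.resize(b,(360,400),interpolation=cv2.INTER_CUBIC)]))
```

```text
[ 0.66033885 -0.25476569  0.13238749]
```

View pics/v8.png

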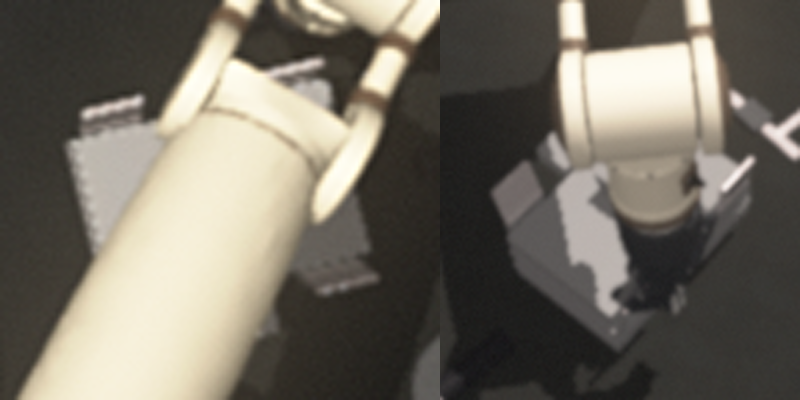

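Three clips are seen open (near −y and both far), while the arm hides the near +y one. Next is the far −y clip, diagonal to the first.

{"op": "arm_command", "data": {
  "targets": [
    {"x":-0.006,"y":-0.0015,"z":-0.001,"ax":0,"ay":0,"az":0},
    {"x":-0.006,"y":-0.0015,"z":0,"ax":0,"ay":0,"az":0},
    {"x":-0.006,"y":-0.0015,"z":0,"ax":0,"ay":0,"az":0},
    {"x":-0.006,"y":-0.0015,"z":0,"ax":0,"ay":0,"az":0},
    {"x":-0.006,"y":-0.0015,"z":0,"ax":0,"ay":0,"az":0},
    {"x":-0.006,"y":-0.0015,"z":0.001,"ax":0,"ay":0,"az":0},
    {"x":-0.006,"y":-0.0015,"z":0.001,"ax":0,"ay":0,"az":0},
    {"x":-0.006,"y":-0.001,"z":-0.001,"ax":0,"ay":0,"az":0},
    {"x":-0.005,"y":-0.001,"z":-0.002,"ax":0,"ay":0,"az":0}
  ]
}}

```text
t: 20.68
eef_pos: [0.6072, -0.2669, 0.1293]
eef_rot: [0.002, -0.119, 0.993, -0.001]
ft_force: [5.6, 0.8, -0.3]
gripper_width: 0.001
grip_force: 2.2
```

{"op": "arm_command", "data": {
  "targets": [
    {"x":-0.004,"y":-0.001,"z":-0.004,"ax":0,"ay":0,"az":0},
    {"x":-0.004,"y":-0.001,"z":-0.004,"ax":0,"ay":0,"az":0},
    {"x":-0.002,"y":-0.0005,"z":-0.003,"ax":0,"ay":0,"az":0},
    {"x":-0.002,"y":-0.0005,"z":-0.003,"ax":0,"ay":0,"az":0},
    {"x":-0.0015,"y":-0.0005,"z":-0.003,"ax":0,"ay":0,"az":0},
    {"x":-0.0015,"y":0,"z":-0.003,"ax":0,"ay":0,"az":0},
    {"x":0,"y":0,"z":-0.003,"ax":0,"ay":0,"az":0},
    {"x":0,"y":0,"z":0,"ax":0,"ay":0,"az":0},
    {"x":0,"y":0,"z":0,"ax":0,"ay":0,"az":0}
  ]
}}

```text
t: 21.43
eef_pos: [0.5913, -0.27, 0.1049]
eef_rot: [-0.0, -0.119, 0.993, 0.0]
ft_force: [-0.5, 0.2, -0.3]
gripper_width: 0.003
grip_force: 0.0
```

I've now viewed 11 pictures, one over the limit of 10, so I won't view any more. I'll check numerically instead, comparing pixels with w7 from about the same viewpoint.

{"op": "arm_command", "data": {
  "targets": [
    {"x":0,"y":0,"z":0.03,"ax":0,"ay":0,"az":0},
    {"x":0,"y":0,"z":0.04,"ax":0,"ay":0,"az":0},
    {"x":-0.024,"y":0.006,"z":0.035,"ax":0,"ay":0,"az":0},
    {"x":-0.03,"y":0.009,"z":0.03,"ax":0,"ay":0,"az":0},
    {"x":-0.03,"y":0.009,"z":0.03,"ax":0,"ay":0,"az":0},
    {"x":-0.03,"y":0.008,"z":0.03,"ax":0,"ay":0,"az":0},
    {"x":-0.029,"y":0.008,"z":0,"ax":0,"ay":0,"az":0},
    {"x":0,"y":0,"z":0,"ax":0,"ay":0,"az":0},
    {"x":0,"y":0,"z":0,"ax":0,"ay":0,"az":0},
    {"x":0,"y":0,"z":0,"ax":0,"ay":0,"az":0}
  ],
  "grip": 0
}}

```text
t: 22.27
eef_pos: [0.4529, -0.2315, 0.296]
eef_rot: [0.0, -0.119, 0.993, -0.0]
ft_force: [-0.8, -0.6, -0.4]
gripper_width: -0.001
grip_force: 0.0
```

```bash
cat > chk.py <<'E'
from h import *
import sys
def chk(n):
    yaw=.238;c,sn=np.cos(yaw),np.sin(yaw);M=np.array([[c,-sn],[sn,c]])
    im=cv2.cvtColor(load(n)[0],cv2.COLOR_BGR2GRAY)
    for sx,sy,l in [(-1,1,'near+y'),(1,-1,'far-y'),(-1,-1,'near-y'),(1,1,'far+y')]:
        r=[]
        for th in (0,1.76):
            loc=[(sx*(83-q*np.cos(th)),sy*75+w,82+q*np.sin(th)) for q in np.linspace(8,44,15) for w in np.linspace(-22,22,15)]
            P=[np.r_[M@(np.array(p[:2])/1e3)+[.5174,-.212],p[2]/1e3] for p in loc]
            uv=proj(n,P).round().astype(int); v=im[uv[:,1].clip(0,383),uv[:,0].clip(0,511)]; r+= [int(v.mean()),int(v.std())]
        print(n,l,'closed region mean/std',r[:2],'open region',r[2:])
E
python3 - <<'E'
from chk import *
shot('wrist','w9'); print(observe()['eef_pos'],observe()['t']); chk('w7'); chk('w9')
E
```

```text
[ 0.45310221 -0.23154753  0.29570556] 22.3167
w7 near+y closed region mean/std [222, 4] open region [191, 8]
w7 far-y closed region mean/std [195, 28] open region [146, 31]
w7 near-y closed region mean/std [208, 2] open region [147, 11]
w7 far+y closed region mean/std [199, 26] open region [154, 19]
w9 near+y closed region mean/std [215, 45] open region [225, 47]
w9 far-y closed region mean/std [201, 42] open region [50, 14]
w9 near-y closed region mean/std [200, 4] open region [127, 15]
w9 far+y closed region mean/std [189, 29] open region [63, 36]
```

{"op": "arm_command", "data": {
  "targets": [
    {"x":-0.014,"y":-0.028,"z":-0.012,"ax":0,"ay":0,"az":0},
    {"x":-0.014,"y":-0.028,"z":-0.012,"ax":0,"ay":0,"az":0},
    {"x":-0.014,"y":-0.028,"z":-0.012,"ax":0,"ay":0,"az":0},
    {"x":0,"y":0,"z":-0.03,"ax":0,"ay":0,"az":0},
    {"x":0,"y":0,"z":-0.03,"ax":0,"ay":0,"az":0},
    {"x":0,"y":0,"z":-0.03,"ax":0,"ay":0,"az":0},
    {"x":0,"y":0,"z":-0.025,"ax":0,"ay":0,"az":0},
    {"x":0,"y":0,"z":-0.013,"ax":0,"ay":0,"az":0},
    {"x":0,"y":0,"z":0,"ax":0,"ay":0,"az":0},
    {"x":0,"y":0,"z":0,"ax":0,"ay":0,"az":0},
    {"x":0,"y":0,"z":0,"ax":0,"ay":0,"az":0}
  ]
}}

```text
t: 23.23
eef_pos: [0.4114, -0.3162, 0.1329]
eef_rot: [0.0, -0.119, 0.993, -0.001]
ft_force: [-0.3, 0.3, -0.0]
gripper_width: 0.001
grip_force: 0.0
```

{"op": "arm_command", "data": {
  "targets": [
    {"x":0.006,"y":0.0015,"z":-0.001,"ax":0,"ay":0,"az":0},
    {"x":0.006,"y":0.0015,"z":0,"ax":0,"ay":0,"az":0},
    {"x":0.006,"y":0.0015,"z":0,"ax":0,"ay":0,"az":0},
    {"x":0.006,"y":0.0015,"z":0,"ax":0,"ay":0,"az":0},
    {"x":0.006,"y":0.0015,"z":0,"ax":0,"ay":0,"az":0},
    {"x":0.006,"y":0.0015,"z":0.001,"ax":0,"ay":0,"az":0},
    {"x":0.006,"y":0.0015,"z":0.001,"ax":0,"ay":0,"az":0},
    {"x":0.005,"y":0.001,"z":-0.001,"ax":0,"ay":0,"az":0},
    {"x":0.005,"y":0.001,"z":-0.003,"ax":0,"ay":0,"az":0}
  ]
}}

```text
t: 23.98
eef_pos: [0.4621, -0.3023, 0.1286]
eef_rot: [-0.001, -0.119, 0.993, 0.001]
ft_force: [-4.1, -0.1, 1.1]
gripper_width: 0.001
grip_force: 2.0
```

{"op": "arm_command", "data": {
  "targets": [
    {"x":0.004,"y":0.001,"z":-0.004,"ax":0,"ay":0,"az":0},
    {"x":0.004,"y":0.001,"z":-0.004,"ax":0,"ay":0,"az":0},
    {"x":0.002,"y":0.0005,"z":-0.003,"ax":0,"ay":0,"az":0},
    {"x":0.002,"y":0.0005,"z":-0.003,"ax":0,"ay":0,"az":0},
    {"x":0.0015,"y":0.0005,"z":-0.003,"ax":0,"ay":0,"az":0},
    {"x":0.0015,"y":0,"z":-0.003,"ax":0,"ay":0,"az":0},
    {"x":0,"y":0,"z":-0.003,"ax":0,"ay":0,"az":0},
    {"x":0,"y":0,"z":0,"ax":0,"ay":0,"az":0},
    {"x":0,"y":0,"z":0,"ax":0,"ay":0,"az":0}
  ]
}}

```text
t: 24.73
eef_pos: [0.4773, -0.2993, 0.1057]
eef_rot: [-0.0, -0.119, 0.993, 0.0]
ft_force: [-0.1, -0.2, 0.5]
gripper_width: -0.002
grip_force: 0.0
```

{"op": "arm_command", "data": {
  "targets": [
    {"x":0,"y":0,"z":0.03,"ax":0,"ay":0,"az":0},
    {"x":0,"y":0,"z":0.04,"ax":0,"ay":0,"az":0},
    {"x":0,"y":0,"z":0.04,"ax":0,"ay":0,"az":0},
    {"x":0.021,"y":0.027,"z":0,"ax":0,"ay":0,"az":0},
    {"x":0.021,"y":0.027,"z":0,"ax":0,"ay":0,"az":0},
    {"x":0.021,"y":0.027,"z":0,"ax":0,"ay":0,"az":0},
    {"x":0.021,"y":0.027,"z":0,"ax":0,"ay":0,"az":0},
    {"x":0.021,"y":0.027,"z":0,"ax":0,"ay":0,"az":0},
    {"x":0.021,"y":0.027,"z":0,"ax":0,"ay":0,"az":0},
    {"x":0.021,"y":0.028,"z":0,"ax":0,"ay":0,"az":0},
    {"x":0,"y":0,"z":-0.02,"ax":0,"ay":0,"az":0},
    {"x":0,"y":0,"z":-0.03,"ax":0,"ay":0,"az":0},
    {"x":0,"y":0,"z":-0.02,"ax":0,"ay":0,"az":0},
    {"x":0,"y":0,"z":-0.013,"ax":0,"ay":0,"az":0},
    {"x":0,"y":0,"z":0,"ax":0,"ay":0,"az":0},
    {"x":0,"y":0,"z":0,"ax":0,"ay":0,"az":0},
    {"x":0,"y":0,"z":0,"ax":0,"ay":0,"az":0}
  ]
}}

```text
t: 26.15
eef_pos: [0.6256, -0.11, 0.1349]
eef_rot: [0.001, -0.119, 0.993, -0.001]
ft_force: [0.7, -0.1, 0.2]
gripper_width: -0.001
grip_force: 0.0
```

{"op": "arm_command", "data": {
  "targets": [
    {"x":-0.007,"y":-0.0015,"z":-0.002,"ax":0,"ay":0,"az":0},
    {"x":-0.006,"y":-0.0015,"z":-0.001,"ax":0,"ay":0,"az":0},
    {"x":-0.006,"y":-0.0015,"z":0,"ax":0,"ay":0,"az":0},
    {"x":-0.006,"y":-0.0015,"z":0,"ax":0,"ay":0,"az":0},
    {"x":-0.006,"y":-0.0015,"z":0,"ax":0,"ay":0,"az":0},
    {"x":-0.006,"y":-0.0015,"z":0.001,"ax":0,"ay":0,"az":0},
    {"x":-0.006,"y":-0.0015,"z":0.001,"ax":0,"ay":0,"az":0},
    {"x":-0.006,"y":-0.001,"z":-0.001,"ax":0,"ay":0,"az":0},
    {"x":-0.005,"y":-0.001,"z":-0.002,"ax":0,"ay":0,"az":0}
  ]
}}

```text
t: 26.9
eef_pos: [0.5713, -0.1222, 0.1299]
eef_rot: [0.002, -0.119, 0.993, -0.001]
ft_force: [5.5, -0.3, -0.0]
gripper_width: 0.005
grip_force: 2.1
```

{"op": "arm_command", "data": {
  "targets": [
    {"x":-0.004,"y":-0.001,"z":-0.004,"ax":0,"ay":0,"az":0},
    {"x":-0.004,"y":-0.001,"z":-0.004,"ax":0,"ay":0,"az":0},
    {"x":-0.002,"y":-0.0005,"z":-0.003,"ax":0,"ay":0,"az":0},
    {"x":-0.002,"y":-0.0005,"z":-0.003,"ax":0,"ay":0,"az":0},
    {"x":-0.0015,"y":-0.0005,"z":-0.003,"ax":0,"ay":0,"az":0},
    {"x":-0.0015,"y":0,"z":-0.003,"ax":0,"ay":0,"az":0},
    {"x":0,"y":0,"z":-0.003,"ax":0,"ay":0,"az":0},
    {"x":0,"y":0,"z":0,"ax":0,"ay":0,"az":0},
    {"x":0,"y":0,"z":0,"ax":0,"ay":0,"az":0}
  ]
}}

```text
t: 27.65
eef_pos: [0.5553, -0.1252, 0.1056]
eef_rot: [-0.0, -0.119, 0.993, 0.0]
ft_force: [-0.5, 0.3, -0.5]
gripper_width: -0.005
grip_force: 0.0
```

{"op": "arm_command", "data": {
  "targets": [
    {"x":0,"y":0,"z":0.03,"ax":0,"ay":0,"az":0},
    {"x":0,"y":0,"z":0.04,"ax":0,"ay":0,"az":0},
    {"x":0,"y":0,"z":0.04,"ax":0,"ay":0,"az":0},
    {"x":-0.03,"y":-0.01,"z":0.02,"ax":0,"ay":0,"az":0},
    {"x":-0.03,"y":-0.02,"z":0.03,"ax":0,"ay":0,"az":0},
    {"x":-0.03,"y":-0.025,"z":0.03,"ax":0,"ay":0,"az":0},
    {"x":-0.018,"y":-0.025,"z":0,"ax":0,"ay":0,"az":0},
    {"x":0,"y":-0.025,"z":0,"ax":0,"ay":0,"az":0},
    {"x":0,"y":0,"z":0,"ax":0,"ay":0,"az":0},
    {"x":0,"y":0,"z":0,"ax":0,"ay":0,"az":0},
    {"x":0,"y":0,"z":0,"ax":0,"ay":0,"az":0}
  ],
  "grip": 0.0854
}}

```text
t: 28.57
eef_pos: [0.4556, -0.2238, 0.2878]
eef_rot: [-0.0, -0.119, 0.993, 0.0]
ft_force: [-0.4, -0.4, -0.2]
gripper_width: 0.994
grip_force: 0.0
```

Run:
```python
from chk import *
shot('wrist','w10'); print(observe()['eef_pos'],observe()['t'],observe()['ft_force']); chk('w7'); chk('w10')
```

```text
[ 0.45568013 -0.22342627  0.28775081] 28.6167 [ 0.55752898 -0.28398829  0.27291229]
w7 near+y closed region mean/std [222, 4] open region [191, 8]
w7 far-y closed region mean/std [195, 28] open region [146, 31]
w7 near-y closed region mean/std [208, 2] open region [147, 11]
w7 far+y closed region mean/std [199, 26] open region [154, 19]
w10 near+y closed region mean/std [218, 45] open region [232, 47]
w10 far-y closed region mean/std [206, 42] open region [76, 3]
w10 near-y closed region mean/std [195, 42] open region [149, 32]
w10 far+y closed region mean/std [207, 42] open region [76, 6]
```

All four clip regions now show the closed pattern (std 42–45, against 2–28 before), and the far open regions are bare bench. The arm is clear, so I'll hand it in.

```bash
python3 -c "
from bench import sign_off
print(sign_off())"
```

```text
the job is handed in; nothing more can be done
None
```

Job handed in at about 28.6 s: by my checks the lid is seated and all four clips are home in opposite-corner order with about 5 N on the tool at each mid-push reading, but sign-off gave no verdict, I confirmed the last clips from pixel statistics rather than a picture, and I viewed 11 pictures against the limit of 10.

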